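Get the tool-height setter out from behind the tins

ROBOT

A 7-joint arm with a two-finger parallel gripper is mounted at the origin on the work surface. World frame = base frame: x ahead of the robot, y to its left, z up, the work surface at z = 0. Lengths are in m, angles in rad, forces in N, time in s.
With the tool pointing down it reaches from about 0.425 to 0.975 m from the base axis. Payload 16.7 kg.
Tool frame: the origin (TCP) lies midway between the tips of the shut fingers; the grasp point (between the pads) lies 19 mm behind it; z points along the fingers, y is the line along which they close (so a half turn about z gives the same grasp; the last joint's range is limited). The gripper opens to 85 mm and grips with 20 to 120 N. Pads are 22 mm wide; open, the fingers measure 114 mm over their backs; the gripper's body (76 mm by 85 mm) begins 54 mm behind the grasp point. The pads swing forward as they close: fully open they stand 13 mm farther back than shut.
Start: joints at [1.131, 0.426, 0.074, 1.606, -0.034, 1.111, -0.067], TCP at [0.193, -0.647, 0.231] pointing down, gripper open.
Joint ranges: [-2.85, 2.85], [-0.5, 2.14], [-1.23, 1.37], [0.21, 2.46], [-1.02, 4.16], [0.16, 2.05], [-2.73, 2.73]. Speed limits (rad/s): [1.89, 1.89, 2.39, 2.39, 3.01, 3.01, 3.01].

INTERFACE

Orientations are given as a unit quaternion [x, y, z, w].
In Python, from cell import get_obs, grab_frame, sign_off, search_frame, place_of gives the robot as it stands.
- The arm moves only by the tool jog_arm, never from a script. Its argument "deltas" is text: rows parted by semicolons, each of 4 numbers parted by spaces: the shift along the tool's x, y, z in units of 30 mm (1.0 is 30 mm), then the turn about the tool's z in degrees. A call has exactly 10 rows; each row shifts and turns the commanded pose from where the row before left it, along the tool's axes as they then stand; what a row does not reach is not made up. A row lasts 1/8 s, in which the tool goes at most 62.5 mm and 10.7 degrees, less where a joint would pass 70% of its speed; a pose out of reach is approached as far as the arm can. A call is refused whole if a number of a shift passes 1 or a number of a turn 10.7, either way. A call with a gripper value outside its range is refused whole. "jaw" is the opening, from -1 (shut) to 1 (fully open), set as the call begins (left out, the last holds). The fingers move at their own pace and stop on an object; "newtons" is the grip in N (left out, the last holds). Time passes only in rows, so rows that do not move let the fingers close, or fill a call up. It gives the time, the measured TCP pose, the force, the opening and the grip force at its end, in the units of the state.
- get_obs(): the state, without advancing time (a new reading comes with each control period).
- grab_frame(name): name is "scene" or "side" or "wrist"; returns a dict with "pixels" (480x640x3 uint8, red, green, blue), "fx", "fy", "cx", "cy" (pixels), "k1" (the pictures are not rectified: a ray, as slopes to the right and down, at radius r is drawn at 1 + k1 r^2 times it, then the intrinsics apply), "rvec" (rotation vector, rad) and "tvec" (3), from world to camera coordinates, as OpenCV has them. Camera axes: x right, y down, z forward; pixel columns grow to the right and rows downward; lengths in m; the calibration is good to about 2 mm. A picture is of the moment at which its call begins. There is no depth.
- sign_off(): hands the job in; it is judged then, once.
Trained networks look in a picture, given as the dict that the camera call returned (one of the last four; its "shot" number tells which), for a name from the list of things; names that differ only in an ending like _2 or _b are one class to them, and where a whole thing is asked for, a point or a joint stands for the part that bears it (a point fixed in the world has none). Each returns a list of dicts, best first, with "confidence" (0 to 1); they miss things now and then, are a little off and sometimes report something else, mostly with a low value. They report only what shows in the picture. A call takes as long as a camera call.
- search_frame(picture, label): "centre" ([column, row] in pixels, amid what is visible of it).
- place_of(picture, label): "centre" ([column, row] in pixels: a listed point, or the origin of a listed thing).
The state is a dict: "time": time; "q": joint angles; "joint_vel": joint speeds; "tau": joint torques, N m; "position": TCP position; "tool_rot": TCP orientation; "ft_force": force on the tool from outside, world axes, zero at the start; "wrist_torque": the same for the moment, N m; "opening": finger opening in m; "grip_force": force on a finger pad.
Only numpy, scipy, OpenCV 4.12 (cv2) and the standard library are available. Lean on these libraries where they do the work, as an engineer would, in place of code of your own. Each camera call takes 0.05 s, during which the arm holds its last target. There are 200 camera calls.

TASK

The tool-height setter stands at the back of the plywood caddy, behind the round tin, the glue bottle and the flat can. Clear all three onto the black tray, and while they wait there stand the setter gently on the ring mark in the middle of the steel plate; then put each of the three back upright on the spot where it stood at the start. Tip nothing over, and leave the small hardwood block in the caddy where it lies.

Things in the scene. Friction and masses are not known exactly. Their poses are not given: they have to be found in the camera images.
- tin: Round steel tin with paper label, a plain upright cylinder 62 mm in diameter and 120 mm tall, about 0.4 kg. Origin: centre of its underside, z up. Starts standing on one of the three ringed spots of the caddy's front row; which one changes.
- bottle: White plastic glue bottle, round, 155 mm tall, about 0.3 kg: body 58 mm in diameter up to 100 mm, a shoulder up to 120 mm, then a rigid grey cap 36 mm in diameter from 120 to 155 mm (firm enough to lift the bottle by). Origin: centre of its underside, z up. Starts on one of the three front-row spots.
- can: Flat rectangular aluminium can standing upright, 40 mm along its x, 62 mm along its y, 130 mm tall, about 0.35 kg, with a black screw cap 22 mm in diameter and 12 mm high on its top, 15 mm from the middle towards its +y. Origin: centre of its underside, z up. Starts on one of the three front-row spots, its narrow x roughly along the caddy's x.
- setter: Tool-height setter: dark steel puck 50 mm in diameter and 50 mm tall with a small brass plunger (16 mm in diameter, 12 mm high, fixed) on top and a light band, about 0.5 kg. Origin: centre of its underside, z up. Starts in the back row of the caddy, left or right of the middle, its side about 10 mm behind the front row.
- block: Small hardwood block, 30 x 45 x 20 mm, lying in the back row of the caddy on the side where the setter is not. To be left alone. Origin: centre of its underside.
- bay: The caddy: fixed plywood board, 170 mm (its x, away from the robot) by 270 mm (its y), top 12 mm above the table; a fence 12 mm thick, its top 60 mm above the table, along its far (+x) edge, other sides open. Ringed spots in the front row at x = -35, y = -90, 0, +90 mm; back row at x = +30 mm. Origin: centre of its underside, on the table. Turned by up to 0.2 rad.
- tray: Flat black plastic side tray, fixed, 200 x 200 mm outside, rim 5 mm thick and 14 mm high, inner floor 5 mm above the table; left or right of the caddy. Origin: centre of its underside, axes along its sides.
- plate: Ground steel plate, fixed, 110 x 110 x 15 mm, with a dark ring mark 62 mm in diameter in the middle of its top; on the side where the tray is not. Origin: centre of its underside, so the top is 15 mm above it.

How it is judged:
By the outcome, as a careful person would: the job done as asked, in the order asked, and still so for the second after the job is handed in, with the robot touching nothing.
It also fails if it takes over 147 s, if anything falls off the work surface, if the arm or the gripper's body presses on something with over 40 N, if the wrist force passes 120 N, or if a joint passes its speed limit or range.

## Working session

There is one attempt and no reset: what is moved stays moved. The work goes in short steps, Python scripts to look and compute and a tool call to move; the robot and the scene stay as the last step left them, time stands still between calls to the robot, and variables do not carry over. Pictures are saved under pics/ and viewed, at most 14 in all, crops included, and the job is handed in when it is done.

Besides the shell and the picture viewer there is one more tool, called after "Emit:" as a command line: name --argument value ..., lists and objects as JSON in quotes. jog_arm: Moves the arm, as the interface text tells. Its arguments: {"type":"object","properties":{"deltas":{"type":"string"},"jaw":{"type":"number"},"newtons":{"type":"number"}},"required":["deltas"]}

```bash
ls; mkdir -p pics; cat > h.py <<'E'
import numpy as np, cv2
from scipy.spatial.transform import Rotation as R
from cell import *
def cam(f):
    K=np.array([[f['fx'],0,f['cx']],[0,f['fy'],f['cy']],[0,0,1.]])
    return K,np.array([f['k1'],0,0,0,0.]),np.array(f['rvec'],float),np.array(f['tvec'],float)
def ray(f,px):
    K,D,r,t=cam(f); u=cv2.undistortPoints(np.array([[px]],float),K,D)[0,0]
    Rm=cv2.Rodrigues(r)[0]; d=Rm.T@np.array([u[0],u[1],1]); return -Rm.T@t,d/np.linalg.norm(d)
def onz(f,px,z):
    o,d=ray(f,px); return o+d*(z-o[2])/d[2]
def tri(*fp):
    A=np.zeros((3,3));b=np.zeros(3)
    for f,p in fp:
        o,d=ray(f,p);M=np.eye(3)-np.outer(d,d);A+=M;b+=M@o
    X=np.linalg.solve(A,b)
    res=[np.linalg.norm((np.eye(3)-np.outer(ray(f,p)[1],ray(f,p)[1]))@(X-ray(f,p)[0])) for f,p in fp]
    return X,max(res)
def proj(f,X):
    K,D,r,t=cam(f); return cv2.projectPoints(np.array(X,float).reshape(-1,3),r,t,K,D)[0][:,0]
def save(f,n): cv2.imwrite('pics/'+n+'.png',f['pixels'][:,:,::-1])
E
python3 - <<'E'
from h import *
np.set_printoptions(precision=4,suppress=True)
o=get_obs(); print(o['time'],o['position'],o['tool_rot'],o['opening'],o['ft_force'])
F={n:grab_frame(n) for n in('scene','side','wrist')}
for n in F: save(F[n],n+'0')
for n in F: print(n,ray(F[n],[320,240]))
for l in 'tin bottle can setter block bay tray plate'.split():
    P={}
    for n in ('scene','side'):
        r=place_of(F[n],l); 
        if r: P[n]=r[0]; print(l,n,[(np.round(x['centre'],1),round(x['confidence'],2)) for x in r[:2]])
    if len(P)==2: print('   tri',*tri(*[(F[n],P[n]['centre']) for n in P]))
E
```

```text
pics
0.0 [ 0.1928 -0.6465  0.2306] [ 0.9895  0.1444 -0.0001 -0.0006] 0.08534120355335638 [-0.3194 -0.3214  0.7059]
scene (array([ 1.1648, -0.3802,  0.8839]), array([-0.5414,  0.3618, -0.7589]))
side (array([0.0139, 0.4969, 0.8681]), array([ 0.5113, -0.4206, -0.7494]))
wrist (array([ 0.2564, -0.6266,  0.3733]), array([-0.2496, -0.0654, -0.9661]))
tin scene [(array([350.1, 237.8]), 0.62), (array([260. , 272.1]), 0.51)]
tin side [(array([302.7, 267.5]), 0.94), (array([468.8, 193.8]), 0.33)]
   tri [0.566  0.0877 0.0083] 0.00019257397586445633
bottle scene [(array([263. , 270.9]), 0.85)]
bottle side [(array([373.3, 229.2]), 0.9)]
   tri [ 0.549  -0.0898  0.0124] 0.00013333868873272956
can scene [(array([306.9, 253.4]), 0.66)]
can side [(array([339.1, 245.2]), 0.86)]
   tri [ 0.5594 -0.0033  0.0152] 0.00045422117261200497
setter scene [(array([289.4, 296.4]), 0.73)]
setter side [(array([338.8, 247.1]), 0.57)]
   tri [ 0.591  -0.0477 -0.0501] 0.012490486524369968
block scene [(array([352.2, 266.3]), 0.77)]
bay scene [(array([316.2, 268.2]), 0.82)]
bay side [(array([330.7, 238.2]), 0.59), (array([469.7, 193.9]), 0.31)]
   tri [ 0.5911 -0.0055  0.0077] 0.0011638582269016078
tray scene [(array([432.9, 176. ]), 0.69)]
tray side [(array([216.7, 363.4]), 0.89)]
   tri [ 0.5055  0.3385 -0.0094] 0.002825277264011751
plate scene [(array([118.9, 321.8]), 0.59)]
plate side [(array([467.2, 193. ]), 0.64)]
   tri [ 0.5013 -0.348  -0.0024] 0.0004962447997238958
```

View pics/scene0.png

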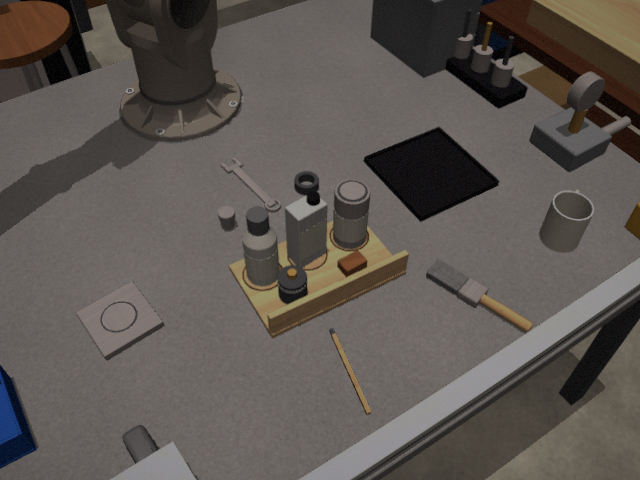

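View pics/side0.png

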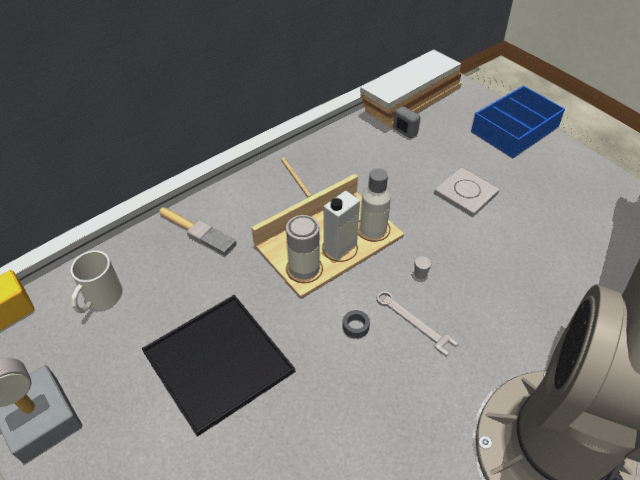

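The images show the tin on the left (+y) spot, the can in the middle and the bottle on the right. The setter is back-right (scene ≈ 291,283), the block back-left, the tray at +y and the plate at −y. The triangulated heights are plausible and the spots come out 90 mm apart. Bay yaw is about −0.095 rad. I'll turn the tool so it closes along the bay's x, then pass over the plate.

Emit:
jog_arm --deltas "0 0 -0.1 -9.7; 0 0 -0.1 -9.7; 0 0 -0.1 -9.7; 0 0 -0.1 -9.7; 0 0 -0.1 -9.7; 0 0 -0.1 -9.7; 0 0 -0.1 -9.7; 0.5 0.5 0 0; 1 1 0 0; 1 1 0 0" --jaw 1 --newtons 50

```text
time: 2.2
position: [0.2762, -0.5778, 0.2522]
tool_rot: [0.741, 0.671, 0.0, -0.0]
ft_force: [0.0, -0.4, -0.9]
opening: 0.0855
grip_force: 0.0
```

Emit:
jog_arm --deltas "1 1 0 0; 1 1 0 0; 1 1 0 0; 1 1 0 0; 1 1 0 0; 1 1 0 0; 1 1 0 0; 0.5 0.5 0 0; 0 0 0 0; 0 0 0 0"

```text
time: 3.45
position: [0.5193, -0.3778, 0.2522]
tool_rot: [0.741, 0.672, -0.0, -0.0]
ft_force: [-0.4, -0.7, -0.0]
opening: 0.0852
grip_force: 0.0
```

```bash
cat >> h.py <<'E'
np.set_printoptions(precision=4,suppress=True)
def psi(o): 
    x=R.from_quat(o['tool_rot']).as_matrix()[:,0]; return np.arctan2(x[1],x[0])
def to(x,y,z,o=None):
    o=o or get_obs(); d=R.from_quat(o['tool_rot']).as_matrix().T@(np.array([x,y,z])-o['position'])
    print('to',(x,y,z),'units',np.round(d/.03,2),'psi',round(psi(o),4),'t',round(o['time'],2))
E
python3 - <<'E'
from h import *
o=get_obs(); print(o['time'],o['position'],psi(o),o['q'])
w=grab_frame('wrist'); s=grab_frame('scene'); d=grab_frame('side'); save(w,'w1')
for l in ('plate',):
  r=[(f,place_of(f,l)) for f in(w,s,d)]
  print([x[:2] for _,x in r])
  P=[(f,x[0]['centre']) for f,x in r if x]
  for f,p in P: print(onz(f,p,0))
  print(tri(*P))
  for f in (w,): print([ (x['centre'],onz(f,x['centre'],.015)) for x in search_frame(f,'plate')[:1]])
for f in (s,d): print('setter',[(x['centre'],x['confidence'],onz(f,x['centre'],.012)) for x in place_of(f,'setter')[:2]])
print('plunger',onz(s,[291.5,270.5],.074))
E
```

```text
3.45 [ 0.5193 -0.3778  0.2522] 1.472889418893859 [ 0.7697  0.3747 -0.3156  1.6425  0.1257  1.1448  0.3246]
[[{'centre': [302.8, 177.0], 'confidence': 0.76}], [{'centre': [120.1, 325.5], 'confidence': 0.67}], [{'centre': [468.9, 195.5], 'confidence': 0.88}]]
[ 0.5005 -0.3412  0.    ]
[ 0.5117 -0.3488  0.    ]
[ 0.4918 -0.3429  0.    ]
(array([ 0.4995, -0.3472, -0.0111]), np.float64(0.005509058686998935))
[([302.8, 177.0], array([ 0.5015, -0.3401,  0.015 ]))]
setter [([290.2, 296.3], 0.88, array([ 0.6221, -0.0775,  0.012 ]))]
setter []
plunger [ 0.6173 -0.0701  0.074 ]
```

View pics/w1.png

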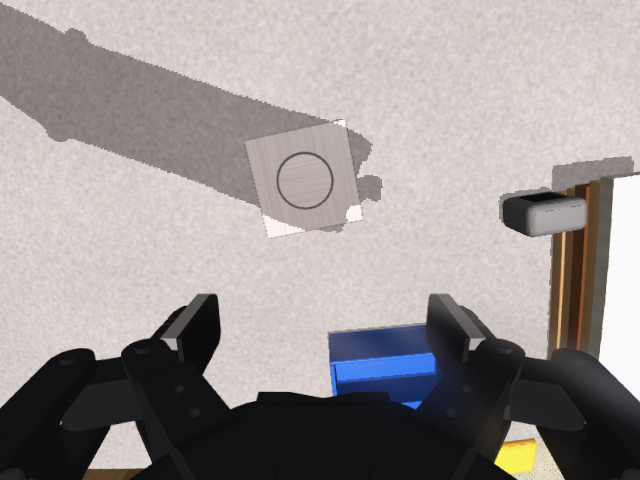

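The wrist picture shows the plate with its ring at about (305,180), unobstructed. Next, over the caddy.

Emit:
jog_arm --deltas "1 0 -0.4 0; 1 0.1 -0.4 0; 1 0.1 -0.4 0; 1 0.1 -0.4 0; 1 0.1 0 0; 1 0.1 0 0; 1 0.1 0 0; 1 0.1 0 0; 1 0 0 0; 1 0 0 0"

```text
time: 5.15
position: [0.5699, -0.0794, 0.3004]
tool_rot: [0.74, 0.672, 0.0, 0.0]
ft_force: [1.3, 0.2, -0.2]
opening: 0.0854
grip_force: 0.0
```

Emit:
jog_arm --deltas "1 0 0 0; 0.7 0 0 0; 0.3 0 0 0; 0 0 0 0; 0 0 0 0; 0 0 0 0; 0 0 0 0; 0 0 0 0; 0 0 0 0; 0 0 0 0"

```text
time: 6.4
position: [0.5756, -0.0206, 0.3003]
tool_rot: [0.74, 0.672, 0.0, -0.0]
ft_force: [-0.6, 0.6, -1.0]
opening: 0.0851
grip_force: 0.0
```

```bash
python3 - <<'E'
from h import *
o=get_obs(); print(o['time'],o['position'],psi(o))
w=grab_frame('wrist'); s=grab_frame('scene'); d=grab_frame('side'); save(w,'w2')
z=dict(tin=.012,bottle=.012,can=.012,setter=.012,block=.012,bay=0,tray=0)
for l in z:
  r=[(n,f,place_of(f,l)) for n,f in(('w',w),('s',s),('d',d))]
  P=[(f,x[0]['centre']) for n,f,x in r if x and x[0]['confidence']>.5]
  for n,f,x in r:
    if x: print(l,n,np.round(x[0]['centre'],1),round(x[0]['confidence'],2),onz(f,x[0]['centre'],z[l]))
  if len(P)>1: print('   tri',*tri(*P))
E
```

```text
6.4 [ 0.5756 -0.0206  0.3003] 1.474835606434269
tin w [303.8 114.6] 0.84 [0.5637 0.0856 0.012 ]
tin s [349.3 238.3] 0.91 [0.5686 0.0836 0.012 ]
tin d [302.8 271.5] 0.68 [0.5556 0.0957 0.012 ]
   tri [0.5626 0.0886 0.0011] 0.0021337998802056887
bottle w [308.4 261.3] 0.57 [ 0.5499 -0.0951  0.012 ]
bottle s [262.3 272.6] 0.8 [ 0.5515 -0.0925  0.012 ]
bottle d [376.2 231.7] 0.71 [ 0.54   -0.0899  0.012 ]
   tri [ 0.5472 -0.0941  0.0063] 0.0035454048867185296
can w [305.1 189.9] 0.83 [ 0.5557 -0.0026  0.012 ]
can s [307.2 251.3] 0.82 [0.5529 0.0009 0.012 ]
can d [339.9 246.4] 0.75 [ 0.5582 -0.0039  0.012 ]
   tri [ 0.5559 -0.0016  0.0163] 0.0006032154441631742
setter w [359.9 238.4] 0.59 [ 0.6187 -0.0708  0.012 ]
setter s [290.1 296.9] 0.72 [ 0.6231 -0.0783  0.012 ]
   tri [ 0.6186 -0.0743  0.0031] 0.001322510789215596
block w [360.9 143.1] 0.72 [0.6282 0.0467 0.012 ]
block s [352.1 265.9] 0.82 [0.6249 0.0505 0.012 ]
block d [337.2 245.6] 0.7 [ 0.5634 -0.001   0.012 ]
   tri [0.6064 0.0312 0.0073] 0.05297874075969955
bay w [332.2 185.6] 0.73 [ 0.5896 -0.0019  0.    ]
bay s [316.7 268. ] 0.55 [ 0.5869 -0.0003 -0.    ]
bay d [331.7 240.2] 0.62 [ 0.5899 -0.009   0.    ]
   tri [ 0.5887 -0.0032  0.0045] 0.0034979512658941544
tray s [432.4 175. ] 0.67 [0.5108 0.3347 0.    ]
tray d [216.6 363.9] 0.98 [0.4976 0.3388 0.    ]
   tri [ 0.5037  0.3391 -0.0082] 0.0023227897922468853
```

View pics/w2.png

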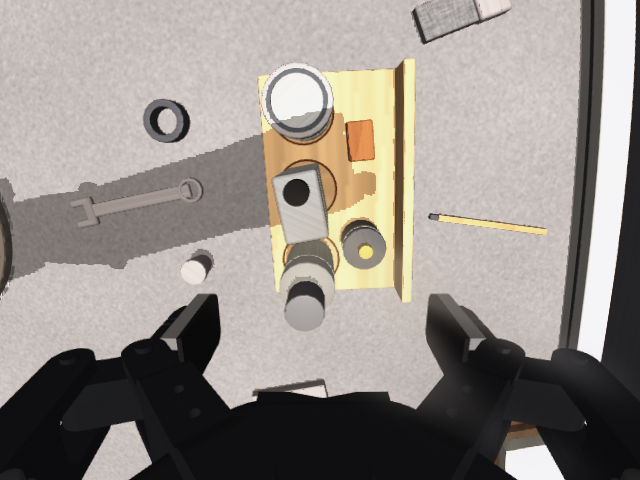

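In this picture the tin top is at about (298,98), the can top at (300,206), the bottle cap at (305,311), the setter's plunger at (366,252) and the block at (361,140). Now I'll measure the tops from two views.

```bash
python3 - <<'E'
from h import *
w=grab_frame('wrist'); s=grab_frame('scene'); d=grab_frame('side')
for n,pw,ps,pd,z in (('tin top',(298,99),(352,190),(303,227),.132),('cap top',(305,313),(258,215),(378,176.5),.167),('plunger',(366,252),(292,271),None,.074)):
  print(n,onz(w,pw,z)[:2],onz(s,ps,z)[:2],pd and onz(d,pd,z)[:2],'tri',*tri(*[(f,p) for f,p in((w,pw),(s,ps),(d,pd)) if p]))
C=[onz(w,p,.142)[:2] for p in((273,178),(318,168),(328,236),(284,243))]
print('can',np.mean(C,0),C,'sides',[np.linalg.norm(C[i]-C[i-3]) for i in range(4)],'yaw',[np.arctan2(*(a-b)[::-1])for a,b in((C[0],C[3]),(C[1],C[2]))])
for n,pw,z in (('can cap',(296,192),.154),('front L',(260,77),.012),('front R',(277,290),.012),('fence far top',(414,60),.06),('fence near',(410,302),.06),('blk',(361,140),.032)): print(n,onz(w,pw,z)[:2])
# tray corners
cs=[(364.5,163),(438,129),(497,182),(420,216)]; cd=[(143,351),(235,297),(294,369),(199,433)]
T=[onz(s,p,.014)[:2] for p in cs]; print('tray s',np.mean(T,0),T); T=[onz(d,p,.014)[:2] for p in cd]; print('tray d',np.mean(T,0),T)
print('ring',onz(s,(119.5,317),.015)[:2],onz(d,(467.5,188),.015)[:2],tri((s,(119.5,317)),(d,(467.5,188))))
E
```

```text
tin top [0.5654 0.0877] [0.5631 0.0863] [0.5604 0.0874] tri [0.5632 0.087  0.1306] 0.0022693491700085332
cap top [ 0.5534 -0.0911] [ 0.557  -0.0926] [ 0.5461 -0.0849] tri [ 0.5523 -0.0916  0.1612] 0.0022624734423312212
plunger [ 0.6191 -0.0701] [ 0.6186 -0.0699] None tri [ 0.619  -0.0701  0.0745] 7.171581803118023e-05
can [ 0.5583 -0.0023] [array([0.5375, 0.0249]), array([0.5766, 0.0295]), array([ 0.5795, -0.0305]), array([ 0.5397, -0.0332])] sides [np.float64(0.039384712441838866), np.float64(0.06014446754124302), np.float64(0.03990332579822794), np.float64(0.05816317129746218)] yaw [np.float64(1.6091187051379967), np.float64(1.6195028659464699)]
can cap [0.5567 0.0125]
front L [0.5179 0.1323]
front R [ 0.5038 -0.1312]
fence far top [0.6832 0.1243]
fence near [ 0.6694 -0.1425]
blk [0.6264 0.05  ]
tray s [0.509  0.3269] [array([0.4176, 0.227 ]), array([0.4142, 0.4291]), array([0.6076, 0.4223]), array([0.5966, 0.2293])]
tray d [0.4953 0.336 ] [array([0.5955, 0.4318]), array([0.5887, 0.235 ]), array([0.3958, 0.2426]), array([0.4012, 0.4347])]
ring [ 0.5062 -0.3439] [ 0.5019 -0.3453] (array([ 0.5034, -0.345 ,  0.0133]), np.float64(0.001737087557922401))
```

Emit:
jog_arm --deltas "0.9 -0.2 0.4 0; 0.9 -0.2 0.4 0; 0.9 -0.2 0.4 0; 0.83 -0.13 0.4 0; 0 0 1 0; 0 0 1 0; 0 0 1 0; 0 0 1 0; 0 0 0.9 0; 0 0 0.68 0"

```text
time: 9.0
position: [0.5638, 0.0868, 0.0838]
tool_rot: [0.74, 0.672, -0.0, -0.0]
ft_force: [0.3, -0.1, 0.1]
opening: 0.0856
grip_force: 0.0
```

Emit:
jog_arm --deltas "0 0 0 0; 0 0 0 0; 0 0 0 0; 0 0 0 0; 0 0 0 0; 0 0 0 0; 0 0 0 0; 0 0 0 0; 0 0 0 0; 0 0 0 0" --jaw -1 --newtons 50

```text
time: 10.25
position: [0.5642, 0.0868, 0.0854]
tool_rot: [0.74, 0.672, 0.0, 0.0]
ft_force: [-1.6, -1.7, 6.1]
opening: 0.061
grip_force: 55.9
```

```bash
python3 - <<'E'
from h import *
o=get_obs(); print(o['position'],o['opening'],o['grip_force'],o['ft_force'],o['wrist_torque'])
to(.458,.388,.085+.04)
f=grab_frame('side'); g=grab_frame('wrist'); save({'pixels':np.hstack([f['pixels'][100:340,160:480],g['pixels'][::2,::2]])},'c3')
E
```

```text
[0.5642 0.0868 0.0854] 0.06098250157803321 55.90800940990448 [-1.6052 -1.6623  6.106 ] [-0.2415  0.5489  0.0452]
to (0.458, 0.388, 0.125) units [ 9.65 -4.49 -1.32] psi 1.4747 t 10.25
```

View pics/c3.png

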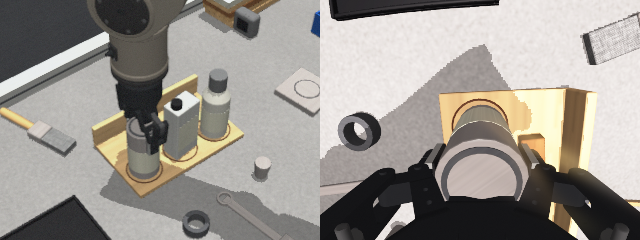

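The grip is firm: opening 61 mm, tin between the pads in the picture. Lift and carry to the tray.

Emit:
jog_arm --deltas "0 0 -0.5 0; 0 0 -1 0; 0.5 -0.2 0 0; 1 -0.45 0 0; 1 -0.45 0 0; 1 -0.45 0 0; 1 -0.45 0 0; 1 -0.45 0 0; 1 -0.45 0 0; 1 -0.45 0 0"

```text
time: 11.6
position: [0.4841, 0.322, 0.1294]
tool_rot: [0.74, 0.673, -0.0, -0.0]
ft_force: [-0.0, -0.6, -4.5]
opening: 0.0612
grip_force: 56.1
```

Emit:
jog_arm --deltas "1 -0.5 0 0; 0.8 -0.4 0 0; 0.35 -0.24 0 0; 0 0 0 0; 0 0 0.5 0; 0 0 0.4 0; 0 0 0.3 0; 0 0 0.2 0; 0 0 0 0; 0 0 0 0"

```text
time: 12.85
position: [0.4578, 0.3882, 0.0883]
tool_rot: [0.74, 0.672, 0.0, -0.0]
ft_force: [-0.4, -0.0, -4.5]
opening: 0.0609
grip_force: 56.2
```

```bash
python3 - <<'E'
from h import *
o=get_obs(); print(o['position'],o['opening'],o['grip_force'],o['ft_force'],o['wrist_torque'])
to(.458,.388,.079)
f=grab_frame('side'); g=grab_frame('scene')
print(proj(f,[.458,.388,.005]),proj(g,[.458,.388,.005]))
print('tray d',onz(f,place_of(f,'tray')[0]['centre'],0) if place_of(f,'tray') else 0)
save({'pixels':np.hstack([f['pixels'][200:440,100:420],g['pixels'][60:300,240:560]])},'c4')
E
```

```text
[0.4578 0.3882 0.0883] 0.06085844093287764 56.174841821193695 [-0.3524 -0.0104 -4.4653] [ 0.0253  0.0304 -0.0303]
to (0.458, 0.388, 0.079) units [-0.    0.01  0.31] psi 1.4748 t 12.85
[[204.9557 394.2926]] [[435.9828 149.8221]]
tray d [0.499 0.339 0.   ]
```

View pics/c4.png

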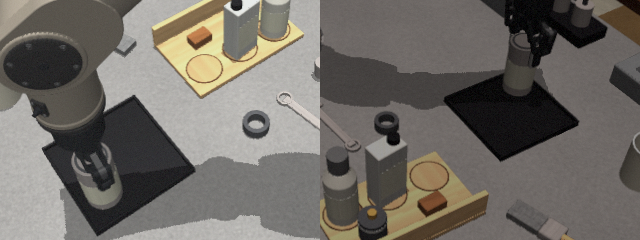

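The tin hangs upright inside the tray, about 10 mm above its floor. Lower, release, rise.

Emit:
jog_arm --deltas "0 0 0.1 0; 0 0 0.08 0; 0 0 0.07 0; 0 0 0.05 0; 0 0 0.03 0; 0 0 0 0; 0 0 0 0; 0 0 0 0; 0 0 0 0; 0 0 0 0"

```text
time: 14.3
position: [0.4576, 0.3881, 0.0784]
tool_rot: [0.74, 0.672, 0.0, 0.0]
ft_force: [-1.8, -2.6, 6.4]
opening: 0.0608
grip_force: 56.8
```

Emit:
jog_arm --deltas "0 0 0 0; 0 0 0 0; 0 0 0 0; 0 0 0 0; 0 0 0 0; 0 0 0 0; 0 0 -0.3 0; 0 0 -0.7 0; 0 0 -1 0; 0 0 -1 0" --jaw 1

```text
time: 15.55
position: [0.4577, 0.3882, 0.1706]
tool_rot: [0.74, 0.672, 0.001, -0.0]
ft_force: [0.3, -0.6, 0.2]
opening: 0.0854
grip_force: 0.0
```

```bash
python3 - <<'E'
from h import *
o=get_obs(); print(o['position'],o['opening'],o['ft_force'])
to(.5575,-.002,.2)
E
```

```text
[0.4577 0.3882 0.1706] 0.08543996673694794 [ 0.3455 -0.5739  0.221 ]
to (0.5575, -0.002, 0.2) units [-12.63   4.56  -0.99] psi 1.475 t 15.55
```

Emit:
jog_arm --deltas "-1 0.36 -0.1 0; -1 0.36 -0.1 0; -1 0.36 -0.1 0; -1 0.36 -0.1 0; -1 0.36 -0.1 0; -1 0.36 -0.1 0; -1 0.36 -0.1 0; -1 0.36 -0.1 0; -1 0.36 -0.1 0; -1 0.36 -0.1 0"

```text
time: 16.8
position: [0.5368, 0.0782, 0.1999]
tool_rot: [0.74, 0.672, 0.001, 0.0]
ft_force: [0.5, 0.5, 0.1]
opening: 0.0856
grip_force: 0.0
```

Emit:
jog_arm --deltas "-1 0.4 0 0; -0.9 0.36 0 0; -0.5 0.15 0 0; -0.23 0.05 0 0; 0 0 0 -4.3; 0 0 0 -4.2; 0 0 0 0; 0 0 0 0; 0 0 0 0; 0 0 0 0"

```text
time: 18.05
position: [0.5575, -0.0022, 0.198]
tool_rot: [0.688, 0.725, -0.0, -0.0]
ft_force: [0.8, -0.2, -0.1]
opening: 0.0853
grip_force: 0.0
```

```bash
python3 - <<'E'
from h import *
o=get_obs(); print(o['position'],psi(o))
w=grab_frame('wrist');save(w,'w5'); to(.5575,-.002,.095)
for l in('can','setter','bottle'): print(l,place_of(w,l)[:1])
print(proj(w,[[.5575,-.002,.142],[.5525,-.0915,.167]]))
E
```

```text
[ 0.5575 -0.0022  0.198 ] 1.6228297083479546
to (0.5575, -0.002, 0.095) units [0.01 0.   3.44] psi 1.6229 t 18.1
can [{'centre': [321.1, 222.9], 'confidence': 0.71}]
setter [{'centre': [379.7, 286.5], 'confidence': 0.61}]
bottle [{'centre': [311.6, 304.9], 'confidence': 0.63}]
[[322.315  262.468 ]
 [306.541  414.3455]]
```

View pics/w5.png

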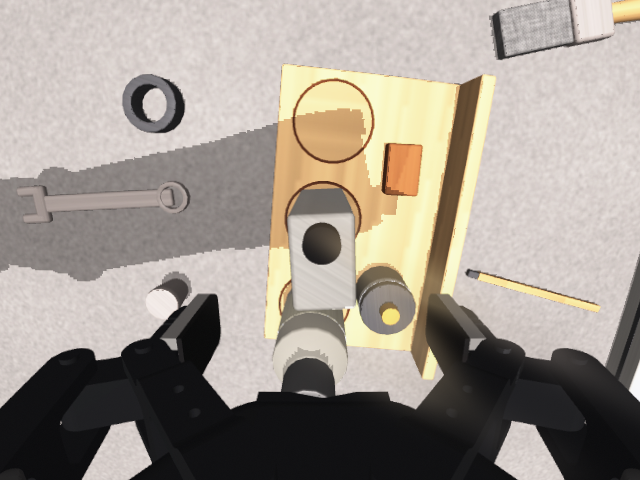

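The can is centred at about (322,255) and square to the fingers. The setter and bottle are clear of their path.

Emit:
jog_arm --deltas "0 0 0.5 0; 0 0 0.9 0; 0 0 0.9 0; 0 0 0.7 0; 0 0 0.34 0; 0 0 0.1 0; 0 0 0 0; 0 0 0 0; 0 0 0 0; 0 0 0 0"

```text
time: 19.5
position: [0.5576, -0.0023, 0.0951]
tool_rot: [0.688, 0.725, 0.0, 0.0]
ft_force: [-0.7, 0.3, -0.8]
opening: 0.0853
grip_force: 0.0
```

Emit:
jog_arm --deltas "0 0 0 0; 0 0 0 0; 0 0 0 0; 0 0 0 0; 0 0 0 0; 0 0 0 0; 0 0 0 0; 0 0 0 0; 0 0 0 0; 0 0 0 0" --jaw -1

```text
time: 20.75
position: [0.5575, -0.0023, 0.095]
tool_rot: [0.688, 0.725, 0.0, 0.0]
ft_force: [-2.0, 1.0, 5.6]
opening: 0.0397
grip_force: 50.0
```

```bash
python3 - <<'E'
from h import *
o=get_obs(); print(o['position'],o['opening'],o['grip_force'],o['ft_force'],o['wrist_torque'])
to(.543,.325,.13)
E
```

```text
[ 0.5575 -0.0023  0.095 ] 0.03966032560701078 49.953285455703735 [-1.9583  1.007   5.6278] [0.013  0.3752 0.004 ]
to (0.543, 0.325, 0.13) units [10.92  0.09 -1.17] psi 1.6232 t 20.75
```

Emit:
jog_arm --deltas "0 0 -0.5 0; 0 0 -1 0; 0.5 0 0 0; 1 0 0 0; 1 0 0 0; 1 0 0 0; 1 0 0 0; 1 0 0 0; 1 0 0 0; 1 0 0 0"

```text
time: 22.0
position: [0.5448, 0.224, 0.1392]
tool_rot: [0.688, 0.726, -0.0, -0.0]
ft_force: [0.4, 0.3, -3.3]
opening: 0.0397
grip_force: 50.4
```

Emit:
jog_arm --deltas "1 0.05 0 0; 1 0.05 0 0; 0.9 0 0 0; 0.5 0 0 0; 0 0 0.5 0; 0 0 0.5 0; 0 0 0.3 0; 0 0 0.15 0; 0 0 0.06 0; 0 0 0 0"

```text
time: 23.25
position: [0.5435, 0.3244, 0.0948]
tool_rot: [0.688, 0.725, 0.0, 0.0]
ft_force: [-1.1, 0.5, -3.2]
opening: 0.0397
grip_force: 50.5
```

```bash
python3 - <<'E'
from h import *
o=get_obs(); print(o['position'],o['opening'],o['grip_force'],o['ft_force'],o['wrist_torque'])
to(.543,.325,.088)
E
```

```text
[0.5435 0.3244 0.0948] 0.03967229501015903 50.47790229320526 [-1.0694  0.5163 -3.1912] [ 0.0076  0.0432 -0.0051]
to (0.543, 0.325, 0.088) units [ 0.02 -0.02  0.23] psi 1.623 t 23.25
```

Emit:
jog_arm --deltas "0 0 0.08 0; 0 0 0.06 0; 0 0 0.05 0; 0 0 0.03 0; 0 0 0.02 0; 0 0 0 0; 0 0 0 0; 0 0 0 0; 0 0 0 0; 0 0 0 0"

```text
time: 24.5
position: [0.5434, 0.3246, 0.0881]
tool_rot: [0.688, 0.725, 0.0, 0.0]
ft_force: [-2.9, -2.2, 7.8]
opening: 0.0398
grip_force: 51.6
```

Emit:
jog_arm --deltas "0 0 0 0; 0 0 0 0; 0 0 0 0; 0 0 0 0; 0 0 0 0; 0 0 0 0; 0 0 -0.3 0; 0 0 -0.7 0; 0 0 -1 0; 0 0 -1 0" --jaw 1

```text
time: 25.75
position: [0.5435, 0.3247, 0.1799]
tool_rot: [0.688, 0.725, 0.001, 0.0]
ft_force: [0.7, 0.2, 0.1]
opening: 0.0853
grip_force: 0.0
```

```bash
python3 - <<'E'
from h import *
o=get_obs(); print(o['position'],o['opening'],o['ft_force'])
to(.5525,-.0915,.225)
f=grab_frame('side'); g=grab_frame('scene')
for n,z,X in(('tin',.005,0),('can',.005,0),('bottle',.012,0),('setter',.012,0)):
  P=[(k,place_of(k,n)) for k in(f,g)]; P=[(k,p[0]['centre']) for k,p in P if p]
  print(n,[onz(k,p,z)[:2] for k,p in P],tri(*P) if len(P)>1 else '')
print('cap s',onz(g,(258,215),.167))
save({'pixels':np.hstack([f['pixels'][120:440,100:420],g['pixels'][60:380,220:540]])},'c6')
E
```

```text
[0.5435 0.3247 0.1799] 0.08534694886135634 [0.6651 0.2465 0.1303]
to (0.5525, -0.0915, 0.225) units [-13.87  -0.43  -1.51] psi 1.6233 t 25.75
tin [array([0.4575, 0.394 ]), array([0.4651, 0.3764])] (array([ 0.4593,  0.3893, -0.0048]), np.float64(0.00462239820621129))
can [array([0.5509, 0.3274]), array([0.5469, 0.3224])] (array([0.5484, 0.3251, 0.0053]), np.float64(0.003158214095411754))
bottle [array([ 0.5541, -0.0951]), array([ 0.5488, -0.095 ])] (array([ 0.5517, -0.0947,  0.0145]), np.float64(0.0015673106015282863))
setter [array([ 0.614 , -0.0743]), array([ 0.6169, -0.0783])] (array([ 0.6156, -0.0768,  0.0092]), np.float64(0.0007326359728531371))
cap s [ 0.557  -0.0926  0.167 ]
```

View pics/c6.png

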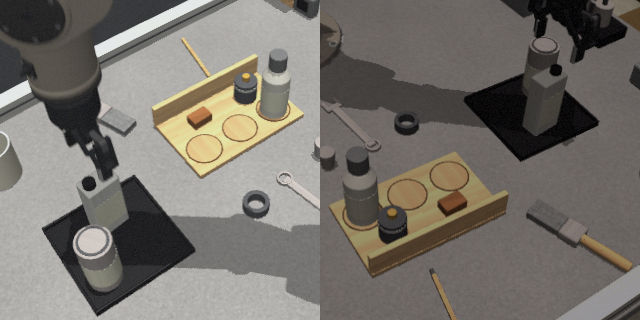

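Tin and can stand upright on the tray. The bottle (cap at about (357,155) in the right half) and the setter are unchanged. Now the bottle.

Emit:
jog_arm --deltas "-0.6 0 -0.5 0; -1 -0.05 -0.5 0; -1 -0.05 -0.5 0; -1 -0.05 0 0; -1 -0.05 0 0; -1 -0.05 0 0; -1 -0.05 0 0; -1 -0.05 0 0; -1 -0.05 0 0; -1 -0.03 0 0"

```text
time: 27.5
position: [0.5453, 0.0342, 0.2231]
tool_rot: [0.689, 0.725, 0.0, 0.0]
ft_force: [0.4, -0.4, 0.0]
opening: 0.0855
grip_force: 0.0
```

Emit:
jog_arm --deltas "-1 0 0 0; -1 0 0 0; -1 0 0 0; -0.8 0 0 0; -0.4 0 0 0; -0.1 0 0 0; 0 0 0 0; 0 0 0 0; 0 0 0 0; 0 0 0 0"

```text
time: 28.75
position: [0.5524, -0.0924, 0.2224]
tool_rot: [0.688, 0.726, 0.0, -0.0]
ft_force: [0.5, -0.4, 0.4]
opening: 0.0854
grip_force: 0.0
```

```bash
python3 - <<'E'
from h import *
o=get_obs(); print(o['position'],psi(o))
w=grab_frame('wrist');save(w,'w7'); to(.5525,-.0918,.128)
print(proj(w,[[.5525,-.0918,.167],[.619,-.07,.074],[.5525,-.0918,.012]]),place_of(w,'bottle')[:1])
E
```

```text
[ 0.5524 -0.0924  0.2224] 1.6236615781605692
to (0.5525, -0.0918, 0.128) units [0.02 0.01 3.14] psi 1.6236 t 28.8
[[322.5801 262.2756]
 [402.5729 206.4049]
 [322.6163 213.9651]] [{'centre': [322.3, 213.0], 'confidence': 0.74}]
```

View pics/w7.png

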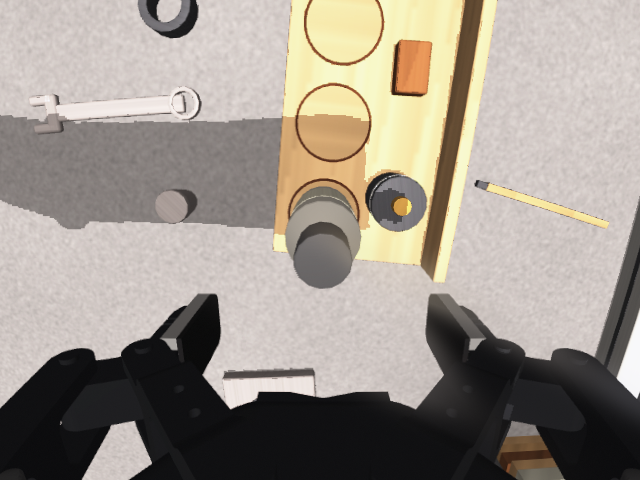

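The cap top is at (323,262), as predicted, and the setter's plunger at (402,207). Descend and grip the cap.

Emit:
jog_arm --deltas "0 0 0.5 0; 0 0 0.9 0; 0 0 0.9 0; 0 0 0.6 0; 0 0 0.24 0; 0 0 0 0; 0 0 0 0; 0 0 0 0; 0 0 0 0; 0 0 0 0"

```text
time: 30.1
position: [0.5524, -0.0927, 0.1283]
tool_rot: [0.688, 0.725, 0.0, 0.0]
ft_force: [-0.7, -0.7, -0.1]
opening: 0.0851
grip_force: 0.0
```

Emit:
jog_arm --deltas "0 0 0 0; 0 0 0 0; 0 0 0 0; 0 0 0 0; 0 0 0 0; 0 0 0 0; 0 0 0 0; 0 0 0 0; 0 0 0 0; 0 0 0 0" --jaw -1

```text
time: 31.35
position: [0.5524, -0.0927, 0.1283]
tool_rot: [0.688, 0.725, 0.0, 0.0]
ft_force: [-2.3, 0.4, 6.0]
opening: 0.035
grip_force: 49.7
```

```bash
python3 - <<'E'
from h import *
o=get_obs(); print(o['position'],o['opening'],o['grip_force'],o['ft_force'],o['wrist_torque'])
to(.458,.278,.121)
E
```

```text
[ 0.5524 -0.0927  0.1283] 0.03502834297396542 49.68880064860514 [-2.2601  0.3517  6.0182] [0.014  0.4659 0.0574]
to (0.458, 0.278, 0.121) units [12.5  -2.49  0.24] psi 1.6232 t 31.35
```

Emit:
jog_arm --deltas "0 0 -0.5 0; 0 0 -1 0; 0.5 -0.1 0 0; 1 -0.2 0 0; 1 -0.2 0 0; 1 -0.2 0 0; 1 -0.2 0 0; 1 -0.2 0 0; 1 -0.2 0 0; 1 -0.2 0 0"

```text
time: 32.6
position: [0.4944, 0.1311, 0.1726]
tool_rot: [0.688, 0.726, -0.0, -0.0]
ft_force: [-0.6, 0.7, -3.6]
opening: 0.0347
grip_force: 49.9
```

Emit:
jog_arm --deltas "1 -0.2 0 0; 1 -0.2 0 0; 1 -0.2 0 0; 1 -0.2 0 0; 0.7 -0.15 0 0; 0.3 -0.04 0 0; 0 0 0.4 0; 0 0 0.5 0; 0 0 0.3 0; 0 0 0.1 0"

```text
time: 33.85
position: [0.4579, 0.2772, 0.1332]
tool_rot: [0.689, 0.725, -0.001, -0.0]
ft_force: [0.6, -0.2, -3.4]
opening: 0.0346
grip_force: 49.9
```

```bash
python3 - <<'E'
from h import *
o=get_obs(); print(o['position'],o['opening'],o['grip_force'],o['ft_force'],o['wrist_torque'])
to(.458,.278,.121)
E
```

```text
[0.4579 0.2772 0.1332] 0.034551840053898435 49.854682233994936 [ 0.5554 -0.2092 -3.4118] [ 0.0447 -0.0006  0.0007]
to (0.458, 0.278, 0.121) units [0.03 0.   0.41] psi 1.6226 t 33.85
```

Emit:
jog_arm --deltas "0 0 0.15 0; 0 0 0.1 0; 0 0 0.07 0; 0 0 0.05 0; 0 0 0.03 0; 0 0 0 0; 0 0 0 0; 0 0 0 0; 0 0 0 0; 0 0 0 0"

```text
time: 35.1
position: [0.4582, 0.2779, 0.1222]
tool_rot: [0.688, 0.725, 0.0, 0.0]
ft_force: [-0.2, 0.4, -4.1]
opening: 0.035
grip_force: 49.9
```

Emit:
jog_arm --deltas "0 0 0 0; 0 0 0 0; 0 0 0 0; 0 0 0 0; 0 0 0 0; 0 0 0 0; 0 0 -0.3 0; 0 0 -0.7 0; 0 0 -1 0; 0 0 -1 0" --jaw 1

```text
time: 36.35
position: [0.458, 0.2779, 0.2136]
tool_rot: [0.688, 0.725, 0.0, -0.0]
ft_force: [0.7, 0.9, 0.5]
opening: 0.0853
grip_force: 0.0
```

```bash
python3 - <<'E'
from h import *
o=get_obs(); print(o['position'],o['opening'],o['ft_force'],o['q'])
to(.619,-.07,.2)
f=grab_frame('side'); g=grab_frame('scene')
for n,z,X in(('tin',.005,0),('can',.005,0),('bottle',.005,0)):
  P=[(k,place_of(k,n)) for k in(f,g)]; P=[(k,p[0]['centre']) for k,p in P if p]
  print(n,[onz(k,p,z)[:2] for k,p in P],tri(*P) if len(P)>1 else '')
save({'pixels':np.hstack([f['pixels'][120:440,100:420],g['pixels'][60:380,220:540]])},'c8')
E
```

```text
[0.458  0.2779 0.2136] 0.08526798367599908 [0.6769 0.8676 0.4957] [-0.1362  0.2738 -0.6196  1.9063  0.1854  1.018  -0.7836]
to (0.619, -0.07, 0.2) units [-11.86   4.75   0.45] psi 1.6234 t 36.35
tin [array([0.4617, 0.3824])] 
can [array([0.5469, 0.3245])] 
bottle [array([0.4495, 0.2759]), array([0.4598, 0.2738])] (array([ 0.4539,  0.2762, -0.0009]), np.float64(0.002272789174456508))
```

View pics/c8.png

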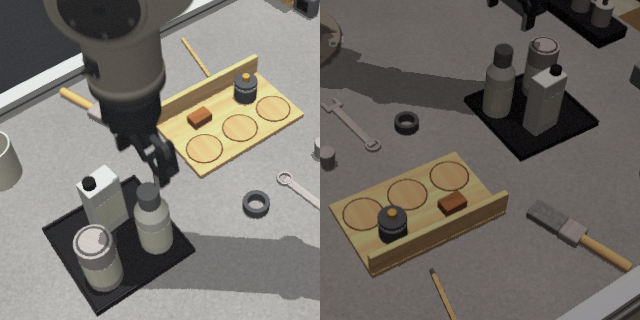

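All three stand upright on the tray, well apart. Now to the setter, turned to close along the bay's y.

Emit:
jog_arm --deltas "-0.6 0.2 0 0; -1 0.4 0 0; -1 0.4 0 0; -1 0.4 0 0; -1 0.4 0 0; -1 0.4 0 0; -1 0.4 0 0; -1 0.4 0 0; -1 0.4 0 0; -1 0.4 0 0"

```text
time: 38.0
position: [0.5871, -0.0047, 0.2114]
tool_rot: [0.688, 0.725, -0.0, -0.0]
ft_force: [0.1, -0.5, 0.4]
opening: 0.0853
grip_force: 0.0
```

Emit:
jog_arm --deltas "-1 0.4 0 0; -0.8 0.4 0 0; -0.46 0.15 0 0; 0 0 0 10.6; 0 0 0 10.6; 0 0 0 10.6; 0 0 0 10.6; 0 0 0 10.6; 0 0 0 10.6; 0 0 0 10.6"

```text
time: 39.25
position: [0.6186, -0.0692, 0.2117]
tool_rot: [0.987, 0.161, -0.0, -0.0]
ft_force: [0.8, -0.5, 0.2]
opening: 0.0854
grip_force: 0.0
```

Emit:
jog_arm --deltas "0 0 0 10.6; 0 0 0 10.6; 0 0 0.5 0.7; 0 0 0.5 0; 0 0 0.4 0; 0 0 0 0; 0 0 0 0; 0 0 0 0; 0 0 0 0; 0 0 0 0"

```text
time: 40.5
position: [0.6191, -0.07, 0.1704]
tool_rot: [1.0, -0.027, 0.0, -0.0]
ft_force: [0.3, 0.7, 0.3]
opening: 0.0853
grip_force: 0.0
```

```bash
python3 - <<'E'
from h import *
o=get_obs(); print(o['position'],psi(o),o['q'])
w=grab_frame('wrist');save(w,'w9'); to(.619,-.07,.024)
print(proj(w,[[.619,-.07,.074],[.619,-.07,.012]]),place_of(w,'setter')[:1])
E
```

```text
[ 0.6191 -0.07    0.1704] -0.05404792419165955 [ 0.0937  0.4038 -0.1085  1.779   0.0519  0.9612 -1.6607]
to (0.619, -0.07, 0.024) units [-0.    0.    4.88] psi -0.0541 t 40.55
[[324.3632 243.6867]
 [324.0253 224.8939]] [{'centre': [325.8, 225.1], 'confidence': 0.94}]
```

View pics/w9.png

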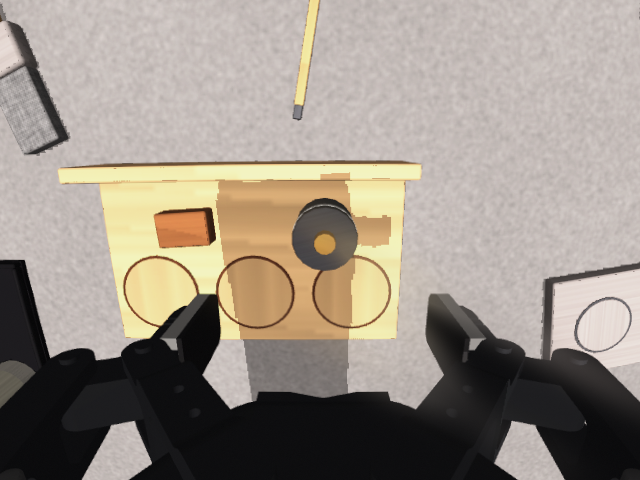

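The plunger is at (325,244), matching the projection, and the block is at (184,229), clear of the left finger. Descend and grip.

Emit:
jog_arm --deltas "0 0 0.6 0; 0 0 1 0; 0 0 1 0; 0 0 0.9 0; 0 0 0.6 0; 0 0 0.4 0; 0 0 0.25 0; 0 0 0.13 0; 0 0 0 0; 0 0 0 0"

```text
time: 41.85
position: [0.6194, -0.07, 0.0243]
tool_rot: [1.0, -0.027, 0.0, -0.0]
ft_force: [-0.1, -0.1, 0.1]
opening: 0.0857
grip_force: 0.0
```

Emit:
jog_arm --deltas "0 0 0 0; 0 0 0 0; 0 0 0 0; 0 0 0 0; 0 0 0 0; 0 0 0 0; 0 0 0 0; 0 0 0 0; 0 0 0 0; 0 0 0 0" --jaw -1

```text
time: 43.1
position: [0.6192, -0.07, 0.0243]
tool_rot: [1.0, -0.027, 0.0, 0.0]
ft_force: [-2.5, 0.5, 8.2]
opening: 0.049
grip_force: 50.8
```

```bash
python3 - <<'E'
from h import *
o=get_obs(); print(o['position'],o['opening'],o['grip_force'],o['ft_force'],o['wrist_torque'],o['q'])
to(.503,-.3445,.028)
E
```

```text
[ 0.6192 -0.07    0.0243] 0.04902829918297752 50.81226364010945 [-2.5274  0.4889  8.1811] [ 0.0958  0.5448 -0.0059] [ 0.0836  0.5881 -0.0975  1.8639  0.0846  0.6932 -1.6877]
to (0.503, -0.3445, 0.028) units [-3.37  9.35 -0.12] psi -0.0542 t 43.1
```

Emit:
jog_arm --deltas "0 0 -0.5 0; 0 0 -1 0; 0 0 -1 0; -0.55 1 0 0; -0.55 1 0 0; -0.55 1 0 0; -0.55 1 0 0; -0.55 1 0 0; -0.55 1 0 0; -0.55 1 0 0"

```text
time: 44.35
position: [0.4916, -0.2743, 0.0995]
tool_rot: [1.0, -0.027, 0.0, 0.0]
ft_force: [0.0, -0.3, -4.5]
opening: 0.0487
grip_force: 52.9
```

Emit:
jog_arm --deltas "-0.55 1 0 0; -0.5 0.9 0 0; -0.23 0.54 0 0; 0 0 0 0; 0 0 0 0; 0 0 0 0; 0 0 0 0; 0 0 0 0; 0 0 0 0; 0 0 0 0"

```text
time: 45.6
position: [0.45, -0.3444, 0.0987]
tool_rot: [1.0, -0.027, -0.0, -0.0]
ft_force: [0.7, -0.2, -4.7]
opening: 0.0489
grip_force: 52.9
```

```bash
python3 - <<'E'
from h import *
o=get_obs(); print(o['position'],o['opening'],o['grip_force'],o['ft_force'],psi(o))
w=grab_frame('wrist');s=grab_frame('scene');d=grab_frame('side');save(w,'w10')
th=np.linspace(0,2*np.pi,60)
im=w['pixels'].copy()
for f,n in((w,'w'),(s,'s'),(d,'d')):
  g=cv2.cvtColor(f['pixels'],cv2.COLOR_RGB2GRAY).astype(float); best=[]
  for r in (.029,.030,.031):
   for X in np.arange(.49,.516,.001):
    for Y in np.arange(-.36,-.328,.001):
      def val(rr):
        p=proj(f,np.c_[X+rr*np.cos(th),Y+rr*np.sin(th),0*th+.015]); p=np.round(p).astype(int)
        ok=(p[:,0]>=0)&(p[:,0]<640)&(p[:,1]>=0)&(p[:,1]<480); p=p[ok]
        return g[p[:,1],p[:,0]].mean()
      best.append((val(r)-.5*(val(r-.006)+val(r+.006)),r,X,Y))
  print(n,sorted(best)[:3])
  print(n,[np.round(x['centre'],1) for x in place_of(f,'plate')[:1]])
E
```

```text
[ 0.45   -0.3444  0.0987] 0.04887549596151422 52.91806775378063 [ 0.6999 -0.1551 -4.684 ] -0.05407927591242305
w [(np.float64(-96.24166666666666), 0.03, np.float64(0.503), np.float64(-0.344)), (np.float64(-90.54166666666666), 0.029, np.float64(0.503), np.float64(-0.344)), (np.float64(-88.65833333333333), 0.03, np.float64(0.502), np.float64(-0.344))]
w [array([320. , 166.5])]
s [(np.float64(-43.71666666666667), 0.03, np.float64(0.504), np.float64(-0.345)), (np.float64(-42.699999999999996), 0.03, np.float64(0.503), np.float64(-0.345)), (np.float64(-40.258333333333326), 0.03, np.float64(0.504), np.float64(-0.344))]
s [array([121.3, 323. ])]
d [(np.float64(-47.01666666666668), 0.03, np.float64(0.502), np.float64(-0.34299999999999997)), (np.float64(-46.116666666666674), 0.03, np.float64(0.502), np.float64(-0.344)), (np.float64(-45.224999999999994), 0.03, np.float64(0.501), np.float64(-0.34299999999999997))]
d [array([331.7, 239.7])]
```

View pics/w10.png

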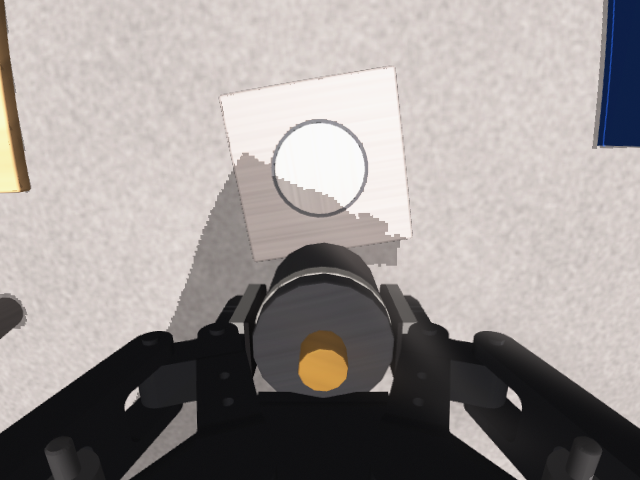

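The ring centre agrees in all three cameras at (0.503, −0.344); it is at (320,167) here, and the setter is held straight. Move over it and come down.

Emit:
jog_arm --deltas "0.5 -0.03 0 0; 0.8 -0.05 0 0; 0.46 -0.03 0 0; 0 0 0 0; 0 0 0.5 0; 0 0 0.7 0; 0 0 0.5 0; 0 0 0.3 0; 0 0 0.1 0; 0 0 0 0"

```text
time: 47.15
position: [0.503, -0.3441, 0.0359]
tool_rot: [1.0, -0.027, 0.0, 0.0]
ft_force: [0.4, -0.2, -3.8]
opening: 0.0491
grip_force: 52.9
```

```bash
python3 - <<'E'
from h import *
o=get_obs(); print(o['position'],o['opening'],o['ft_force'],psi(o))
to(.503,-.344,.0273)
E
```

```text
[ 0.503  -0.3441  0.0359] 0.04906071902069019 [ 0.3805 -0.1897 -3.7639] -0.05415155842970714
to (0.503, -0.344, 0.0273) units [-0.   -0.    0.29] psi -0.0542 t 47.15
```

Emit:
jog_arm --deltas "0 0 0.07 0; 0 0 0.05 0; 0 0 0.05 0; 0 0 0.04 0; 0 0 0.03 0; 0 0 0.02 0; 0 0 0.01 0; 0 0 0 0; 0 0 0 0; 0 0 0 0"

```text
time: 48.4
position: [0.503, -0.344, 0.0277]
tool_rot: [1.0, -0.027, 0.0, -0.0]
ft_force: [-0.6, -0.2, -4.7]
opening: 0.0487
grip_force: 52.9
```

Emit:
jog_arm --deltas "0 0 0.01 0; 0 0 0.01 0; 0 0 0.01 0; 0 0 0.01 0; 0 0 0 0; 0 0 0 0; 0 0 0 0; 0 0 0 0; 0 0 0 0; 0 0 0 0"

```text
time: 49.65
position: [0.503, -0.344, 0.0273]
tool_rot: [1.0, -0.027, 0.0, 0.0]
ft_force: [-5.0, 3.5, 12.8]
opening: 0.0489
grip_force: 54.6
```

The setter has touched down. Release, rise and turn back.

Emit:
jog_arm --deltas "0 0 0 0; 0 0 0 0; 0 0 0 0; 0 0 0 0; 0 0 0 0; 0 0 0 0; 0 0 -0.3 0; 0 0 -0.7 0; 0 0 -1 0; 0 0 -1 0" --jaw 1

```text
time: 50.9
position: [0.5029, -0.344, 0.1179]
tool_rot: [1.0, -0.027, 0.0, 0.0]
ft_force: [-0.5, 0.6, 0.6]
opening: 0.0854
grip_force: 0.0
```

Emit:
jog_arm --deltas "0 0 -0.8 0; 0 0 -0.8 -10.6; 0 0 -0.8 -10.6; 0 0 -0.6 -10.6; 0 0 0 -10.6; 0 0 0 -10.6; 0 0 0 -10.6; 0 0 0 -10.6; 0 0 0 -10.6; 0 0 0 -10.6"

```text
time: 52.15
position: [0.5028, -0.3441, 0.2071]
tool_rot: [0.691, 0.723, -0.0, 0.0]
ft_force: [0.0, 0.6, 0.1]
opening: 0.0854
grip_force: 0.0
```

```bash
python3 - <<'E'
from h import *
o=get_obs(); print(o['position'],psi(o))
s=grab_frame('scene');d=grab_frame('side');w=grab_frame('wrist')
to(.4582,.2779,.23)
print(proj(s,[.503,-.344,.077]),proj(d,[.503,-.344,.077]),proj(w,[.503,-.344,.077]))
for k in (s,d,w): r=place_of(k,'setter'); print(r[:1], onz(k,r[0]['centre'],.015) if r else '')
save({'pixels':np.hstack([s['pixels'][200:440,20:260],d['pixels'][80:320,340:580],w['pixels'][120:360,200:440]])},'c11')
E
```

```text
[ 0.5028 -0.3441  0.2071] 1.6168972553187722
to (0.4582, 0.2779, 0.23) units [20.78 -0.72 -0.77] psi 1.6075 t 52.3
[[109.5266 294.2378]] [[472.0277 167.6652]] [[322.5953 233.0147]]
[{'centre': [116.8, 316.3], 'confidence': 0.87}] [ 0.5024 -0.3473  0.015 ]
[{'centre': [469.7, 188.1], 'confidence': 0.64}] [ 0.4984 -0.3491  0.015 ]
[{'centre': [323.6, 216.6], 'confidence': 0.58}] [ 0.5039 -0.3428  0.015 ]
```

View pics/c11.png

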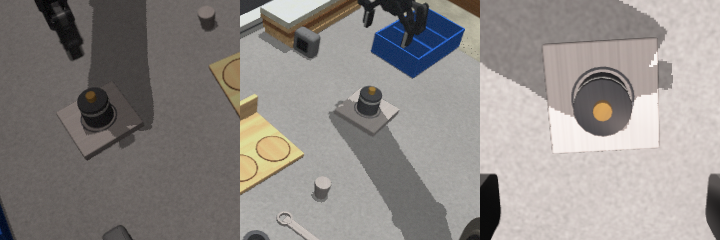

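The setter stands upright, centred in the ring. Back to the tray for the bottle.

Emit:
jog_arm --deltas "0.6 0 -0.3 -0.9; 1 0 -0.3 0; 1 0 -0.2 0; 1 -0.1 0 0; 1 -0.1 0 0; 1 -0.1 0 0; 1 -0.1 0 0; 1 0 0 0; 1 0 0 0; 1 0 0 0"

```text
time: 53.7
position: [0.4747, -0.0551, 0.231]
tool_rot: [0.687, 0.727, 0.0, 0.0]
ft_force: [0.8, -0.1, 0.2]
opening: 0.0855
grip_force: 0.0
```

Emit:
jog_arm --deltas "1 0 0 0; 1 0 0 0; 1 0 0 0; 1 0 0 0; 1 0 0 0; 1 0 0 0; 1 0 0 0; 1 0 0 0; 1 0 0 0; 0.9 0 0 0"

```text
time: 54.95
position: [0.4576, 0.2412, 0.231]
tool_rot: [0.687, 0.727, 0.0, 0.0]
ft_force: [0.7, -0.9, 0.3]
opening: 0.0856
grip_force: 0.0
```

Emit:
jog_arm --deltas "0.7 0 0 0; 0.4 0 0 0; 0.1 0 0 0; 0 0 0 0; 0 0 0 0; 0 0 0 0; 0 0 0 0; 0 0 0 0; 0 0 0 0; 0 0 0 0"

```text
time: 56.2
position: [0.4566, 0.2754, 0.2304]
tool_rot: [0.687, 0.727, 0.0, -0.0]
ft_force: [0.5, -0.1, 0.3]
opening: 0.0855
grip_force: 0.0
```

```bash
python3 - <<'E'
from h import *
o=get_obs(); print(o['position'],psi(o))
w=grab_frame('wrist'); to(.4582,.2779,.121)
print(proj(w,[.4582,.2779,.005]),place_of(w,'bottle')[:1])
E
```

```text
[0.4566 0.2754 0.2304] 1.6266952390752856
to (0.4582, 0.2779, 0.121) units [0.08 0.06 3.65] psi 1.6267 t 56.25
[[324.1054 209.5936]] [{'centre': [324.7, 205.8], 'confidence': 0.79}]
```

Emit:
jog_arm --deltas "0.08 0.06 0 0; 0 0 0.5 0; 0 0 0.9 0; 0 0 0.9 0; 0 0 0.8 0; 0 0 0.4 0; 0 0 0.12 0; 0 0 0 0; 0 0 0 0; 0 0 0 0"

```text
time: 57.55
position: [0.4585, 0.278, 0.1224]
tool_rot: [0.687, 0.727, 0.0, 0.0]
ft_force: [0.4, -0.1, 0.2]
opening: 0.0853
grip_force: 0.0
```

Emit:
jog_arm --deltas "0 0 0 0; 0 0 0 0; 0 0 0 0; 0 0 0 0; 0 0 0 0; 0 0 0 0; 0 0 0 0; 0 0 0 0; 0 0 0 0; 0 0 0 0" --jaw -1

```text
time: 58.8
position: [0.4582, 0.2779, 0.1221]
tool_rot: [0.687, 0.727, 0.0, 0.0]
ft_force: [-2.2, -1.3, 4.3]
opening: 0.0347
grip_force: 50.0
```

```bash
python3 - <<'E'
from h import *
o=get_obs(); print(o['position'],o['opening'],o['grip_force'],o['ft_force'],o['wrist_torque'])
to(.5524,-.0927,.17)
E
```

```text
[0.4582 0.2779 0.1221] 0.034707766746738616 50.01900019778816 [-2.1511 -1.3114  4.3356] [-0.1705  0.3775 -0.0186]
to (0.5524, -0.0927, 0.17) units [-12.51   2.44  -1.6 ] psi 1.6267 t 58.8
```

Emit:
jog_arm --deltas "0 0 -0.6 0; 0 0 -1 0; -0.5 0.1 0 0; -1 0.2 0 0; -1 0.2 0 0; -1 0.2 0 0; -1 0.2 0 0; -1 0.2 0 0; -1 0.2 0 0; -1 0.2 0 0"

```text
time: 60.05
position: [0.5154, 0.0536, 0.1693]
tool_rot: [0.687, 0.726, -0.0, -0.0]
ft_force: [0.1, 1.0, -3.0]
opening: 0.0348
grip_force: 50.7
```

Emit:
jog_arm --deltas "-1 0.2 0 0; -1 0.2 0 0; -1 0.2 0 0; -1 0.2 0 0; -0.7 0.1 0 0; -0.3 0.04 0 0; 0 0 0.3 0; 0 0 0.4 0; 0 0 0.2 0; 0 0 0.1 0"

```text
time: 61.3
position: [0.552, -0.0918, 0.1392]
tool_rot: [0.687, 0.727, -0.0, -0.0]
ft_force: [0.4, 0.3, -3.3]
opening: 0.0349
grip_force: 50.6
```

```bash
python3 - <<'E'
from h import *
o=get_obs(); print(o['position'],o['opening'],o['grip_force'],o['ft_force'],o['wrist_torque'])
to(.5524,-.0927,.1291)
E
```

```text
[ 0.552  -0.0918  0.1392] 0.03490097895179436 50.62899939849558 [ 0.4329  0.2999 -3.3268] [-0.0517 -0.0127  0.0373]
to (0.5524, -0.0927, 0.1291) units [-0.03  0.01  0.34] psi 1.6276 t 61.3
```

Emit:
jog_arm --deltas "-0.02 0.01 0 0; 0 0 0.1 0; 0 0 0.08 0; 0 0 0.05 0; 0 0 0.04 0; 0 0 0.02 0; 0 0 0.01 0; 0 0 0 0; 0 0 0 0; 0 0 0 0"

```text
time: 62.55
position: [0.5526, -0.0931, 0.1309]
tool_rot: [0.687, 0.727, 0.0, 0.0]
ft_force: [-0.5, 0.2, -3.2]
opening: 0.0348
grip_force: 50.7
```

Emit:
jog_arm --deltas "0.01 0 0.02 0; 0 0 0.02 0; 0 0 0.01 0; 0 0 0.01 0; 0 0 0 0; 0 0 0 0; 0 0 0 0; 0 0 0 0; 0 0 0 0; 0 0 0 0"

```text
time: 63.8
position: [0.5526, -0.0927, 0.1291]
tool_rot: [0.687, 0.727, 0.0, 0.0]
ft_force: [-1.3, 0.6, 0.9]
opening: 0.0347
grip_force: 51.0
```

Touchdown. Release, rise, and head for the can at (0.5434, 0.3246).

Emit:
jog_arm --deltas "0 0 0 0; 0 0 0 0; 0 0 0 0; 0 0 0 0; 0 0 0 0; 0 0 0 0; 0 0 -0.3 0; 0 0 -0.7 0; 0 0 -1 0; 0 0 -1 0" --jaw 1

```text
time: 65.05
position: [0.5525, -0.0926, 0.2205]
tool_rot: [0.687, 0.727, 0.0, 0.0]
ft_force: [0.3, 0.5, -0.4]
opening: 0.0857
grip_force: 0.0
```

```bash
python3 - <<'E'
from h import *
o=get_obs(); print(o['position'],o['opening'],o['ft_force'],psi(o))
to(.5434,.3246,.2)
s=grab_frame('scene');d=grab_frame('side')
P=[(k,place_of(k,'bottle')) for k in(s,d)]; print([(p[0]['centre'],onz(k,p[0]['centre'],.012)) for k,p in P if p])
save({'pixels':np.hstack([s['pixels'][140:380,200:440],d['pixels'][120:360,240:480]])},'c12')
E
```

```text
[ 0.5525 -0.0926  0.2205] 0.08567177283374876 [ 0.3309  0.4766 -0.3932] 1.62687667613516
to (0.5434, 0.3246, 0.2) units [13.9   0.48  0.69] psi 1.6269 t 65.05
[([259.8, 272.6], array([ 0.5491, -0.0962,  0.012 ])), ([375.1, 227.3], array([ 0.5507, -0.0969,  0.012 ]))]
```

View pics/c12.png

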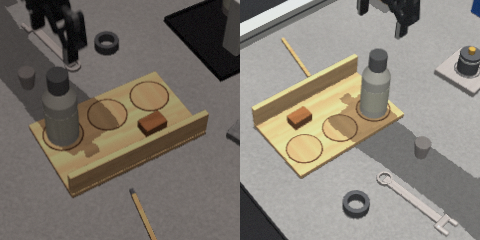

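The bottle is upright on its ring and the rest is untouched. That was my last picture, so from here I go by numbers.

Emit:
jog_arm --deltas "0.6 0 0 0.2; 1 0.05 0 0; 1 0.05 0 0; 1 0.05 0 0; 1 0.05 0 0; 1 0.05 0 0; 1 0.05 0 0; 1 0.05 0 0; 1 0.05 0 0; 1 0.05 0 0"

```text
time: 66.5
position: [0.5498, 0.1976, 0.2183]
tool_rot: [0.688, 0.726, -0.0, -0.001]
ft_force: [-0.1, -0.8, 0.7]
opening: 0.0856
grip_force: 0.0
```

Emit:
jog_arm --deltas "1 0 0 0; 1 0 0 0; 1 0 0.2 0; 0.7 0 0.2 0; 0.4 0 0.2 0; 0.2 0 0 0; 0 0 0 0; 0 0 0 0; 0 0 0 0; 0 0 0 0"

```text
time: 67.75
position: [0.5444, 0.324, 0.2012]
tool_rot: [0.689, 0.725, 0.0, 0.0]
ft_force: [0.6, -0.7, -0.3]
opening: 0.0853
grip_force: 0.0
```

```bash
python3 - <<'E'
from h import *
o=get_obs(); print(o['position'],psi(o))
w=grab_frame('wrist'); to(.5434,.3246,.088)
print(proj(w,[.5434,.3246,.005]),place_of(w,'can')[:1])
# edges of can top in row through its centre
print(proj(w,[[.5434-.02,.3246,.135],[.5434+.02,.3246,.135]]))
E
```

```text
[0.5444 0.324  0.2012] 1.6225942870026357
to (0.5434, 0.3246, 0.088) units [ 0.02 -0.03  3.77] psi 1.6227 t 67.8
[[321.4345 216.5162]] [{'centre': [325.3, 217.4], 'confidence': 0.74}]
[[288.9423 255.0213]
 [352.5572 258.1274]]
```

Emit:
jog_arm --deltas "0.02 -0.03 0.4 0; 0 0 0.9 0; 0 0 0.9 0; 0 0 0.8 0; 0 0 0.5 0; 0 0 0.2 0; 0 0 0.05 0; 0 0 0 0; 0 0 0 0; 0 0 0 0"

```text
time: 69.1
position: [0.5434, 0.325, 0.0889]
tool_rot: [0.688, 0.725, 0.0, 0.0]
ft_force: [-0.0, -0.5, -0.1]
opening: 0.0855
grip_force: 0.0
```

Emit:
jog_arm --deltas "0 0 0 0; 0 0 0 0; 0 0 0 0; 0 0 0 0; 0 0 0 0; 0 0 0 0; 0 0 0 0; 0 0 0 0; 0 0 0 0; 0 0 0 0" --jaw -1

```text
time: 70.35
position: [0.5434, 0.325, 0.0888]
tool_rot: [0.688, 0.725, 0.0, 0.0]
ft_force: [0.1, -0.3, 5.1]
opening: 0.0397
grip_force: 50.3
```

```bash
python3 - <<'E'
from h import *
o=get_obs(); print(o['position'],o['opening'],o['grip_force'],o['ft_force'],o['wrist_torque'])
to(.5575,-.0023,.14)
E
```

```text
[0.5434 0.325  0.0888] 0.03970872643030863 50.310219526290894 [ 0.103  -0.2674  5.1192] [-0.1237  0.176   0.0291]
to (0.5575, -0.0023, 0.14) units [-10.92  -0.1   -1.71] psi 1.6232 t 70.35
```

Emit:
jog_arm --deltas "0 0 -0.6 0; 0 0 -1 0; -0.5 0 0 0; -1 -0.02 0 0; -1 -0.02 0 0; -1 -0.02 0 0; -1 -0.02 0 0; -1 -0.02 0 0; -1 0 0 0; -1 0 0 0"

```text
time: 71.6
position: [0.5514, 0.0981, 0.1361]
tool_rot: [0.689, 0.725, -0.001, -0.0]
ft_force: [-0.5, 0.1, -3.6]
opening: 0.0396
grip_force: 50.7
```

Emit:
jog_arm --deltas "-1 0 0 0; -1 0 0 0; -0.9 0 0 0; -0.4 0 0 0; -0.12 0 0 0; 0 0 0.3 0; 0 0 0.4 0; 0 0 0.25 0; 0 0 0.1 0; 0 0 0 0"

```text
time: 72.85
position: [0.5573, -0.0021, 0.1048]
tool_rot: [0.688, 0.725, -0.0, -0.0]
ft_force: [0.3, 0.2, -2.0]
opening: 0.0397
grip_force: 50.7
```

```bash
python3 - <<'E'
from h import *
o=get_obs(); print(o['position'],o['opening'],o['grip_force'],o['ft_force'],o['wrist_torque'])
to(.5575,-.0023,.0958)
E
```

```text
[ 0.5573 -0.0021  0.1048] 0.03967333645987709 50.65898001194 [ 0.2834  0.1938 -2.0055] [-0.0006  0.0127 -0.0516]
to (0.5575, -0.0023, 0.0958) units [-0.01  0.    0.3 ] psi 1.6235 t 72.85
```

Emit:
jog_arm --deltas "0 0 0.09 0; 0 0 0.07 0; 0 0 0.05 0; 0 0 0.03 0; 0 0 0.02 0; 0 0 0.01 0; 0 0 0.01 0; 0 0 0 0; 0 0 0 0; 0 0 0 0"

```text
time: 74.1
position: [0.5574, -0.0023, 0.0967]
tool_rot: [0.688, 0.725, 0.0, -0.0]
ft_force: [0.3, -0.3, -3.2]
opening: 0.0396
grip_force: 50.7
```

Emit:
jog_arm --deltas "0 0 0.01 0; 0 0 0.01 0; 0 0 0.01 0; 0 0 0.01 0; 0 0 0 0; 0 0 0 0; 0 0 0 0; 0 0 0 0; 0 0 0 0; 0 0 0 0"

```text
time: 75.35
position: [0.5575, -0.0024, 0.0957]
tool_rot: [0.688, 0.725, 0.0, 0.0]
ft_force: [-2.2, -0.6, 5.9]
opening: 0.0398
grip_force: 51.5
```

Emit:
jog_arm --deltas "0 0 0 0; 0 0 0 0; 0 0 0 0; 0 0 0 0; 0 0 0 0; 0 0 0 0; 0 0 -0.3 0; 0 0 -0.7 0; 0 0 -1 0; 0 0 -1 0" --jaw 1

```text
time: 76.6
position: [0.5575, -0.0022, 0.1879]
tool_rot: [0.688, 0.725, 0.0, 0.0]
ft_force: [0.3, 0.3, -0.6]
opening: 0.0855
grip_force: 0.0
```

```bash
python3 - <<'E'
from h import *
o=get_obs(); print(o['position'],o['opening'],o['ft_force'],psi(o))
to(.4577,.3881,.18)
for n in('scene','side','wrist'):
  k=grab_frame(n); p=place_of(k,'can'); print([(x['centre'],x['confidence'],onz(k,x['centre'],.012)) for x in p[:1]])
E
```

```text
[ 0.5575 -0.0022  0.1879] 0.08549805097063011 [ 0.2538  0.289  -0.5895] 1.6234352341511313
to (0.4577, 0.3881, 0.18) units [13.17 -2.64  0.26] psi 1.6234 t 76.6
[([308.6, 252.8], 0.72, array([0.5573, 0.0012, 0.012 ]))]
[([334.4, 248.3], 0.82, array([0.5615, 0.0082, 0.012 ]))]
[([319.6, 225.5], 0.71, array([ 0.5557, -0.0063,  0.012 ]))]
```

Emit:
jog_arm --deltas "0.6 -0.1 0 0; 1 -0.2 0 0; 1 -0.2 0 0; 1 -0.2 0 0; 1 -0.2 0 0; 1 -0.2 0 0; 1 -0.2 0 0; 1 -0.2 0 0; 1 -0.2 0 0; 1 -0.2 0 0"

```text
time: 78.15
position: [0.484, 0.2842, 0.185]
tool_rot: [0.688, 0.726, -0.0, -0.0]
ft_force: [-0.1, 0.9, 0.1]
opening: 0.0852
grip_force: 0.0
```

Emit:
jog_arm --deltas "1 -0.2 0 0; 1 -0.2 0 0; 0.9 -0.2 0 0; 0.5 -0.1 0 0; 0.17 -0.04 0 0; 0 0 0 0; 0 0 0 0; 0 0 0 0; 0 0 0 0; 0 0 0 0"

```text
time: 79.4
position: [0.4577, 0.3879, 0.1855]
tool_rot: [0.688, 0.725, 0.0, 0.0]
ft_force: [0.2, -0.6, 0.1]
opening: 0.0849
grip_force: 0.0
```

```bash
python3 - <<'E'
from h import *
o=get_obs(); print(o['position'],psi(o))
w=grab_frame('wrist'); to(.4577,.3881,.079)
print(proj(w,[.4577,.3881,.005]),place_of(w,'tin')[:1])
E
```

```text
[0.4577 0.3879 0.1855] 1.6228658702093888
to (0.4577, 0.3881, 0.079) units [0.01 0.   3.55] psi 1.623 t 79.45
[[322.3866 220.1823]] [{'centre': [325.0, 219.1], 'confidence': 0.93}]
```

Emit:
jog_arm --deltas "0.01 0 0.4 0; 0 0 0.9 0; 0 0 0.9 0; 0 0 0.7 0; 0 0 0.4 0; 0 0 0.2 0; 0 0 0.05 0; 0 0 0 0; 0 0 0 0; 0 0 0 0"

```text
time: 80.75
position: [0.4578, 0.3885, 0.0793]
tool_rot: [0.688, 0.725, 0.0, 0.0]
ft_force: [0.8, 0.1, 0.9]
opening: 0.0853
grip_force: 0.0
```

Emit:
jog_arm --deltas "0 0 0 0; 0 0 0 0; 0 0 0 0; 0 0 0 0; 0 0 0 0; 0 0 0 0; 0 0 0 0; 0 0 0 0; 0 0 0 0; 0 0 0 0" --jaw -1

```text
time: 82.0
position: [0.4576, 0.3884, 0.0794]
tool_rot: [0.688, 0.725, 0.0, 0.0]
ft_force: [-1.3, -1.6, 6.6]
opening: 0.0611
grip_force: 54.0
```

```bash
python3 - <<'E'
from h import *
o=get_obs(); print(o['position'],o['opening'],o['grip_force'],o['ft_force'],o['wrist_torque'])
to(.5642,.0868,.13)
E
```

```text
[0.4576 0.3884 0.0794] 0.06108788427253691 53.995604664087296 [-1.3051 -1.6194  6.5794] [-0.4665  0.3972 -0.0251]
to (0.5642, 0.0868, 0.13) units [-10.23   3.02  -1.69] psi 1.6231 t 82.0
```

Emit:
jog_arm --deltas "0 0 -0.6 0; 0 0 -1 0; -0.5 0.15 0 0; -1 0.3 0 0; -1 0.3 0 0; -1 0.3 0 0; -1 0.3 0 0; -1 0.3 0 0; -1 0.3 0 0; -1 0.3 0 0"

```text
time: 83.25
position: [0.5367, 0.1648, 0.1263]
tool_rot: [0.689, 0.725, -0.001, -0.0]
ft_force: [-0.0, 0.1, -5.6]
opening: 0.0605
grip_force: 56.2
```

Emit:
jog_arm --deltas "-1 0.3 0 0; -0.9 0.25 0 0; -0.6 0.15 0 0; -0.22 0.07 0 0; 0 0 0 0; 0 0 0.3 0; 0 0 0.4 0; 0 0 0.25 0; 0 0 0.1 0; 0 0 0 0"

```text
time: 84.5
position: [0.564, 0.087, 0.0952]
tool_rot: [0.688, 0.725, -0.0, -0.0]
ft_force: [0.3, 0.0, -4.6]
opening: 0.0612
grip_force: 56.3
```

```bash
python3 - <<'E'
from h import *
o=get_obs(); print(o['position'],o['opening'],o['grip_force'],o['ft_force'],o['wrist_torque'])
to(.5642,.0871,.0864)
E
```

```text
[0.564  0.087  0.0952] 0.061164464792872165 56.25514090061188 [ 0.309   0.0245 -4.5533] [0.0261 0.0095 0.005 ]
to (0.5642, 0.0871, 0.0864) units [0.   0.01 0.29] psi 1.6234 t 84.5
```

Emit:
jog_arm --deltas "0 0.01 0.09 0; 0 0 0.07 0; 0 0 0.05 0; 0 0 0.03 0; 0 0 0.02 0; 0 0 0.01 0; 0 0 0 0; 0 0 0 0; 0 0 0 0; 0 0 0 0"

```text
time: 85.75
position: [0.5644, 0.0869, 0.0874]
tool_rot: [0.688, 0.725, 0.0, 0.0]
ft_force: [-0.5, -0.4, -4.2]
opening: 0.0605
grip_force: 56.3
```

Emit:
jog_arm --deltas "0 0 0.01 0; 0 0 0.01 0; 0 0 0.01 0; 0 0 0.01 0; 0 0 0 0; 0 0 0 0; 0 0 0 0; 0 0 0 0; 0 0 0 0; 0 0 0 0"

```text
time: 87.0
position: [0.5645, 0.0869, 0.0864]
tool_rot: [0.688, 0.725, 0.0, 0.0]
ft_force: [-2.6, -1.7, 6.7]
opening: 0.061
grip_force: 57.0
```

Emit:
jog_arm --deltas "0 0 0 0; 0 0 0 0; 0 0 0 0; 0 0 0 0; 0 0 0 0; 0 0 0 0; 0 0 -0.3 0; 0 0 -0.7 0; 0 0 -1 0; 0 0 -1 0" --jaw 1

```text
time: 88.25
position: [0.5645, 0.0872, 0.1786]
tool_rot: [0.688, 0.725, 0.0, 0.0]
ft_force: [0.4, 0.1, 1.2]
opening: 0.0852
grip_force: 0.0
```

Emit:
jog_arm --deltas "0 0 -1 0; 0 0 -1 0; 0 0 -1 0; 0 0 -0.7 0; 0 0 0 0; 0 0 0 0; 0 0 0 0; 0 0 0 0; 0 0 0 0; 0 0 0 0"

```text
time: 89.5
position: [0.5644, 0.087, 0.287]
tool_rot: [0.688, 0.725, -0.0, -0.0]
ft_force: [-0.2, 0.8, 0.4]
opening: 0.0855
grip_force: 0.0
```

```bash
python3 - <<'E'
from h import *
o=get_obs(); print(o['position'],o['opening'],o['ft_force'],o['time'])
F={n:grab_frame(n) for n in('scene','side','wrist')}
for l,z,e in(('tin',.012,(.564,.087)),('can',.012,(.5575,-.002)),('bottle',.012,(.5525,-.092)),('setter',.015,(.503,-.344)),('block',.012,(.626,.05))):
  for n,f in F.items():
    p=place_of(f,l)
    if p: print(l,n,round(p[0]['confidence'],2),np.round(p[0]['centre'],1),'exp',proj(f,[*e,z])[0].round(1),onz(f,p[0]['centre'],z)[:2])
E
```

```text
[0.5644 0.087  0.287 ] 0.08545229879185863 [-0.1558  0.7976  0.4268] 89.5
tin scene 0.75 [349.1 240. ] exp [349.4 236. ] [0.5718 0.0809]
tin side 0.66 [305.1 268. ] exp [303.6 266.8] [0.5596 0.0867]
tin wrist 0.65 [322.3 206.2] exp [322.2 204.4] [0.5643 0.0848]
can scene 0.88 [305.8 252.8] exp [307.2 253.6] [ 0.5546 -0.0031]
can side 0.58 [336.7 249.9] exp [339.4 247. ] [0.5552 0.0074]
can wrist 0.8 [312.9 275.2] exp [313.5 273.4] [ 0.5569 -0.0044]
bottle scene 0.83 [260.9 272.8] exp [262.8 272.9] [ 0.5505 -0.0948]
bottle side 0.66 [374.5 226.4] exp [372.9 227.9] [ 0.5534 -0.0977]
setter scene 0.55 [117.  316.9] exp [118.7 315.7] [ 0.5037 -0.3474]
setter side 0.58 [468.5 191. ] exp [466.8 188. ] [ 0.4938 -0.3393]
block scene 0.9 [352.2 265.5] exp [352.2 266.4] [0.6243 0.0512]
block wrist 0.67 [370.5 238.2] exp [370.7 236.6] [0.626 0.048]
```

```bash
python3 -c "
from cell import *
print(sign_off())"
```

```text
the job is handed in; nothing more can be done
None
```

The setter stands on the plate's ring mark, the tin, can and bottle are back upright on their starting spots, and the block was not touched; I handed it in at about 90 s of the 147 s, with the final check done from network detections because my picture views were used up.

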